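# Hold the master leak down on the sprung check port

### The job

Start the leak tester's daily check: take the master leak (the small round metal flask with the narrower neck) with a light grip, as it is a calibrated instrument (no more than 30 N), and carry it upright to the check port, foot down into the sprung ring. Then press it gently down against the spring until its foot has squeezed the rubber seal in the middle of the port by a couple of millimetres, and finish while still holding it pressed there. Leave the other things on the bench where they are.

Things in the scene. Friction and masses are not known exactly. Their poses are not given: they have to be found in the camera images.
- master_leak: the master leak: round flask of plain metal, 61 mm tall, 0.26 to 0.43 kg: a cylinder 40 mm in diameter, 47 mm tall, with flat foot and shoulder, and on it a solid neck 24 mm in diameter from 47 to 61 mm (brass collar, metal cap). Either may be gripped. Origin: centre of the underside; z up its axis. Stands on the bench to the left; a pot and a dropper bottle stand near it, in any order
- leak_shoulder (a point): centre of the master leak's shoulder plane, 47 mm above its foot, where the 24 mm neck begins; the shoulder is the 8 mm wide flat step round it (fingertips that hold the neck can bear down on it)
- check_port: the check port, fixed to the bench: flat metal plate 124 x 108 x 10 mm, on it the sprung ring on three guide bolts, the seal in the ring's middle, and at the plate's back edge (+x of its frame) a round pressure gauge 84 mm high, 60 mm behind the ring's axis. Origin: on the bench, under the ring's axis. Bolt heads, 41 mm from the axis, reach 47 mm above the bench.
- ring_seat (a point): centre of the sprung ring's seat, the flat face (inner diameter 27 mm) on which the master leak's foot rests; 40 mm above the bench when the ring is up. Round it stands a collar of 44 mm bore, 58 mm outside, 13 mm high above the seat, the top 6 mm of the bore opening like a funnel to 51 mm. Moves down with the ring; z up
- sprung_ring (a joint): travel of the sprung ring straight down, m: 0 up, 0.014 hard stop. The spring pushes up with 6.5 N at 0 and 0.5 N more per mm, so it carries the master leak's weight without giving way and springs back up when let go
- seal_face (a point): centre of the face of the rubber seal nose (19 mm diameter) inside the ring, 31 mm above the bench when free: the foot meets it when the ring is 9 to 10 mm down
- port_seal (a joint): how far the rubber seal nose is squeezed down, m: 0 free, 3 N per mm; 0.001 or more is sealed, 0.004 to 0.005 at the ring's hard stop. The port must never be pressed with more than 45 N
- grease_pot: bystander: low round white pot with lid, 48 mm diameter, 32 mm tall, origin centre of underside
- dropper: bystander: slim dropper bottle with a black pointed cap, 30 mm diameter, 100 mm tall, origin centre of underside
- height_puck: bystander: brass puck on a black pad, 34 x 52 x 20 mm, towards the press, origin centre of underside
- caliper: bystander: digital caliper lying flat, 61 x 162 x 13 mm, at the right near the trays, origin centre of underside
- spare_pad: bystander: grey stepped press pad, 30 mm diameter, 18 mm tall, at the left, origin centre of underside
- tweezers: bystander: steel tweezers lying flat, 17 x 118 x 4 mm, at the left, origin centre of underside

How it is judged:
On the way, in this order (a step that is already met when the one before it is completed fails the run):
1. the master leak is lifted off the bench by the gripper (height (world z) of master_leak above 0.03 m and contact force between the fingers and master_leak above 1 N), for 0.2 s.
2. its foot is in the sprung ring, on the seat (horizontal distance between master_leak and ring_seat below 0.003 m and z of master_leak in the frame of ring_seat below 0.003 m and angle between master_leak's own z axis and vertical below 0.07 rad), for 0.1 s.
At the end, for the whole second after the job is handed in: The master leak stands upright (4 degrees) in the sprung ring, within 3 mm of its axis and on its seat; the ring is held down at least 9.5 mm and the rubber seal is squeezed by at least 1 mm; the flask is still and the gripper is holding it down (all of step 2 and value of joint sprung_ring above 0.0095 m and value of joint port_seal above 0.001 m and linear speed of master_leak below 0.02 m/s and contact force between the fingers and master_leak above 2 N); the arm keeps its last pose, push and grip.
It fails at once if the master leak is gripped or pushed by the fingers with more than 90 N in all (45 N a finger) (contact force between the fingers and master_leak above 90 N).
It fails at once if the master leak is slammed or forced onto the check port, more than 45 N (contact force between master_leak and check_port above 45 N).
It fails at once if the master leak is tipped more than 35 degrees (angle between master_leak's own z axis and vertical above 0.61 rad).
It fails at once if another thing on the bench is moved by more than 30 mm (distance of any of grease_pot, dropper, height_puck, caliper, spare_pad, tweezers from where it was at the start of the episode above 0.03 m).
It also fails if it takes over 45 s, if anything falls off the work surface, if the arm or the gripper's body presses on something with over 40 N, if the wrist force passes 120 N, or if a joint passes its speed limit or range.

### The arm

A 6-joint arm with a two-finger parallel gripper is mounted at the origin on a cart in front of the work surface, level with it; the furniture and walls round the work are solid. World frame = base frame: x ahead of the robot, y to its left, z up, the work surface at z = 0. Lengths are in m, angles in rad, forces in N, time in s.
With the tool pointing down it reaches from about 0.375 to 0.9 m from the base axis. Payload 3.1 kg.
Tool frame: the origin (TCP) lies midway between the tips of the shut fingers; the grasp point (between the pads) lies robot.grip_depth behind it (robot.grip_depth is the distance from the TCP to the grasp point, in m); z points along the fingers, y is the line along which they close (so a half turn about z gives the same grasp; the last joint's range is limited). The gripper opens to 87 mm and grips with 3 to 60 N. Pads are 19 mm wide; open, the fingers measure 117 mm over their backs; the gripper's body (75 mm by 190 mm) begins 51 mm behind the grasp point.
Start: joints at [-1.367, 0.527, 1.433, -0, 1.181, -0.178], TCP at [0.233, -0.58, 0.223] pointing down, gripper open.
Joint ranges: [-3.08, 3.08], [-0.75, 2.2], [0.22, 2.44], [-1.43, 4.57], [0, 2.65], [-2.85, 2.85]. Speed limits (rad/s): [2.79, 2.79, 3.14, 3.14, 3.14, 3.14].

### API

Orientations are given as a unit quaternion [x, y, z, w].
In Python, from rig import robot, imaging gives the robot as it stands (robot), with the cameras (imaging).
- The arm moves only by the shell command python3 nudge.py 'ROWS' [OPENING] [FORCE]. ROWS is a JSON object whose key "offsets" holds a list of rows, 1 to 20 of them, each of 4 numbers: dx, dy, dz in m, then a turn about the tool's z in rad; each row shifts and turns the commanded pose from where the row before left it, along the tool's axes as they then stand; what a row does not reach is not made up. A row lasts 1/12 s, in which the tool goes at most 0.0417 m and 0.125 rad, less where a joint would pass 70% of its speed; a pose out of reach is approached as far as the arm can. OPENING is the finger opening in m, set as the command begins (- or left out keeps the last). The fingers move at their own pace and stop on an object; FORCE is the grip in N (left out, the last holds). Time passes only in rows, so rows that do not move let the fingers close. It prints the time, the measured TCP pose, the force, the opening and the grip force at its end. Input that does not fit is refused with a message, and nothing moves.
- robot.get_obs(): the state, without advancing time (a new reading comes with each control period).
- imaging.camera(name): name is "scene" or "side" or "wrist"; returns a dict with "img" (400x640x3 uint8, red, green, blue), "fx", "fy", "cx", "cy" (pixels), "xyz" and "attitude" of the camera in the world. Camera axes: x right, y down, z forward; pixel columns grow to the right and rows downward; lengths in m; the calibration is good to about 2 mm. A picture is of the moment at which its call begins. There is no depth.
- robot.hand_in(): hands the job in; it is judged then, once.
The state is a dict: "time": time; "q": joint angles; "joint_velocities": joint speeds; "joint_torque": joint torques, N m; "position": TCP position; "tool_rot": TCP orientation; "ft_force": force on the tool from outside, world axes, zero at the start; "moment": the same for the moment, N m; "grip_width": finger opening in m; "grip_force": force on a finger pad.
Only numpy, scipy, OpenCV 4.12 (cv2) and the standard library are available. Lean on these libraries where they do the work, as an engineer would, in place of code of your own. Each camera call takes 0.05 s, during which the arm holds its last target. There are 200 camera calls.

## Working session

There is one attempt and no reset: what is moved stays moved. The work goes in short steps, Python scripts to look and compute and a shell command to move; the robot and the scene stay as the last step left them, time stands still between calls to the robot, and variables do not carry over. Pictures are saved under pics/ and viewed, at most 10 in all, crops included, and the job is handed in when it is done.

```bash
mkdir -p pics; ls; python3 - <<'E'
from rig import robot, imaging
import cv2
o=robot.get_obs();print(o, robot.grip_depth)
for n in("scene","side"):
    c=imaging.camera(n);cv2.imwrite(f"pics/{n}0.png",c["img"][:,:,::-1]);print(n,{k:v for k,v in c.items() if k!="img"})
E
```

```text
nudge.py
pics
rig.py
{'time': 0.0, 'q': array([-1.36653143e+00,  5.28473127e-01,  1.43391160e+00,  8.28431077e-06,
        1.18134573e+00, -1.78482240e-01]), 'joint_velocities': array([-9.41918682e-04, -3.98633781e-04, -8.74495375e-05,  2.91126980e-04,
       -1.54614998e-04,  4.78900916e-04]), 'joint_torque': array([ 2.66355328e-04, -4.40044105e+01, -1.76593941e+01,  6.31426298e-02,
        5.84447093e-02, -1.88136701e-04]), 'position': array([ 0.23330956, -0.57904022,  0.22156438]), 'tool_rot': array([ 9.81743637e-01,  1.90205912e-01, -9.94918737e-06, -1.06886101e-03]), 'ft_force': array([ 0.27514558,  0.07530072, -0.2694874 ]), 'moment': array([ 0.01547255,  0.04851451, -0.01214794]), 'grip_force': 0.0, 'grip_width': 0.0871263366106017} 0.0187
scene {'fx': 443.1701231886502, 'fy': 443.1701231886502, 'cx': 310.6552569021407, 'cy': 199.89606857729194, 'xyz': array([0.10808162, 0.96689199, 0.60317105]), 'attitude': array([-0.20701446,  0.84824754, -0.47435926,  0.11226939])}
side {'fx': 450.55439167330513, 'fy': 450.55439167330513, 'cx': 320.22176618769083, 'cy': 196.82423055110826, 'xyz': array([0.3737677 , 1.23214844, 0.8866191 ]), 'attitude': array([-0.05723636,  0.89541631, -0.44075891,  0.02617672])}
```

View pics/scene0.png

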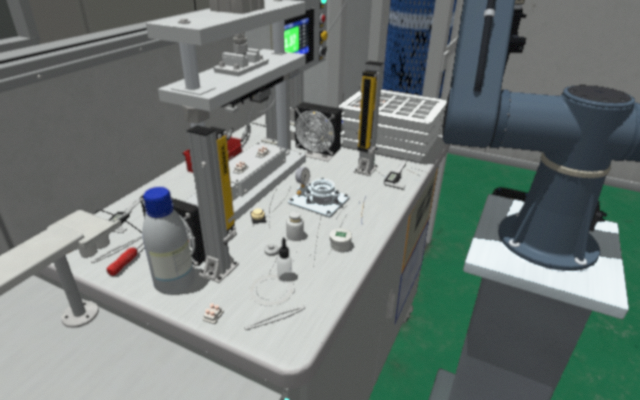

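View pics/side0.png

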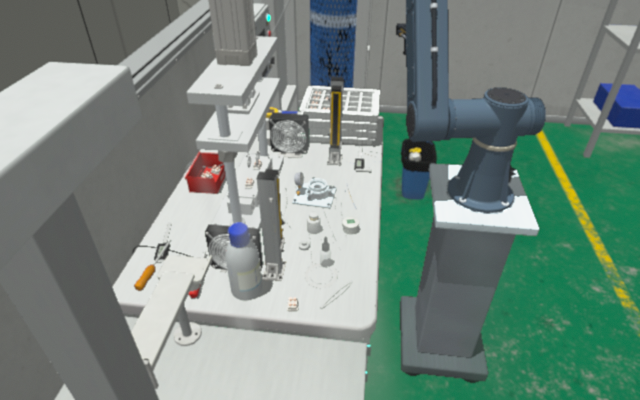

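The flask is at scene (295,227) and side (313,223). The port is at scene (321,190) and side (317,187), the pot at scene (341,240) and the dropper at scene (285,260). Next I'll enlarge.

```bash
python3 - <<'E'
import cv2,numpy as np
a=cv2.imread("pics/scene0.png")[160:290,250:370];b=cv2.imread("pics/side0.png")[165:265,285:365]
a=cv2.resize(a,None,fx=4.5,fy=4.5,interpolation=cv2.INTER_CUBIC)  #540x585
cv2.imwrite("pics/ca.png",a)
cv2.imwrite("pics/cb.png",cv2.resize(b,None,fx=6,fy=6,interpolation=cv2.INTER_CUBIC))
E
```

```text
(no output)
```

View pics/ca.png

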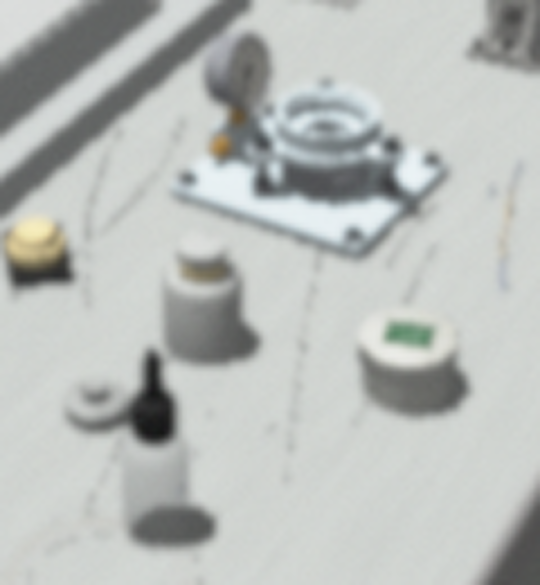

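View pics/cb.png

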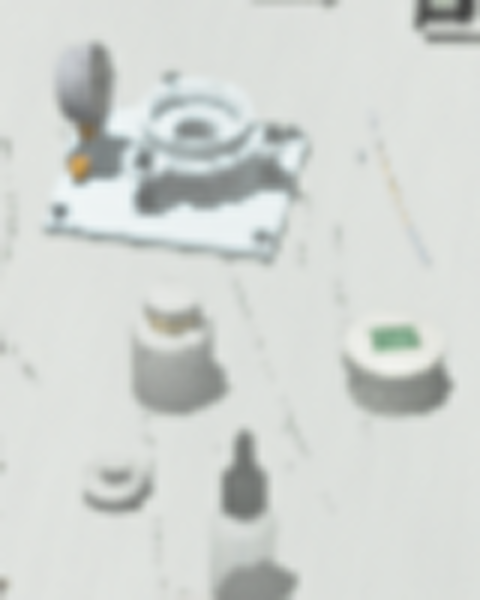

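```bash
cat > h.py <<'E'
import numpy as np
from scipy.spatial.transform import Rotation as R
def ray(c,u,v):
    d=R.from_quat(c["attitude"]).apply([(u-c["cx"])/c["fx"],(v-c["cy"])/c["fy"],1]);return np.array(c["xyz"]),d
def onz(c,u,v,z):
    p,d=ray(c,u,v);return p+d*(z-p[2])/d[2]
def proj(c,P):
    q=R.from_quat(c["attitude"]).inv().apply(np.asarray(P)-c["xyz"]);return np.c_[q[:,0]/q[:,2]*c["fx"]+c["cx"],q[:,1]/q[:,2]*c["fy"]+c["cy"]]
def circ(x,y,z,r):
    t=np.linspace(0,2*np.pi,60);return np.c_[x+r*np.cos(t),y+r*np.sin(t),0*t+z]
E
python3 - <<'E'
from h import *
from rig import robot, imaging
C={n:imaging.camera(n) for n in("scene","side")}
k={"scene":(250,160,4.5),"side":(285,165,6)}
pts={"cap":(.061,(204,246),(172,297)),"ring":(.053,(329,117),(201,112)),"pot":(.032,(409,338),(396,343)),"drop":(.1,(152,353),(245,434)),
"pl1":(.01,(170,187),(45,230)),"pl2":(.01,(357,252),(270,258)),"pl3":(.01,(448,172),(308,148)),"pad":(.018,(97,392),(117,475))}
for n,(z,a,b) in pts.items():
    for cn,p in zip(C,(a,b)):
        x0,y0,s=k[cn];print(n,cn,onz(C[cn],x0+(p[0]+.5)/s-.5,y0+(p[1]+.5)/s-.5,z).round(4))
E
```

```text
cap scene [0.5108 0.2536 0.061 ]
cap side [0.5151 0.2509 0.061 ]
ring scene [0.5181 0.0974 0.053 ]
ring side [0.5223 0.0889 0.053 ]
pot scene [0.4054 0.2398 0.032 ]
pot side [0.4079 0.2368 0.032 ]
drop scene [0.4616 0.3866 0.1   ]
drop side [0.4649 0.3838 0.1   ]
pl1 scene [0.5948 0.1428 0.01  ]
pl1 side [0.5971 0.1448 0.01  ]
pl2 scene [0.4733 0.1534 0.01  ]
pl2 side [0.4781 0.1527 0.01  ]
pl3 scene [0.4624 0.0546 0.01  ]
pl3 side [0.468  0.0555 0.01  ]
pad scene [0.5268 0.3311 0.018 ]
pad side [0.53   0.3308 0.018 ]
```

```bash
python3 - <<'E'
from h import *
from rig import robot, imaging
c=imaging.camera("scene")
for n,u,v in(("colR",365,172),("colL",215,275),("trayL",345,125),("trayNear",415,158),("trayNearR",445,105),("calip",394,180),("tweez",275,318),("railend",305,155),("fan",320,152)):
    print(n,onz(c,u,v,0).round(3),onz(c,u,v,.1).round(3))
for n,z,u,v in(("colRtop",0,372,65),):
    # vertical at colR base
    b=onz(c,365,170,0)
    for z in(.15,.2,.25,.3,.35,.4):print(z,proj(c,[[b[0],b[1],z]]).round(0))
E
```

```text
colR [ 0.484 -0.115  0.   ] [0.422 0.065 0.1  ]
colL [0.592 0.444 0.   ] [0.511 0.531 0.1  ]
trayL [ 0.678 -0.416  0.   ] [ 0.583 -0.187  0.1  ]
trayNear [ 0.381 -0.272  0.   ] [ 0.336 -0.067  0.1  ]
trayNearR [ 0.409 -0.797  0.   ] [ 0.359 -0.505  0.1  ]
calip [ 0.395 -0.108 -0.   ] [0.347 0.07  0.1  ]
tweez [0.423 0.488 0.   ] [0.371 0.567 0.1  ]
railend [ 0.69  -0.133  0.   ] [0.593 0.05  0.1  ]
fan [ 0.658 -0.174  0.   ] [0.567 0.015 0.1  ]
0.15 [[369. 121.]]
0.2 [[370. 104.]]
0.25 [[372.  85.]]
0.3 [[373.  66.]]
0.35 [[375.  46.]]
0.4 [[377.  25.]]
```

```bash
python3 nudge.py '{"offsets":[[0,0,-0.035,0.096],[0,0,-0.035,0.096],[0,0,-0.035,0.096],[0,0,-0.035,0.095]]}' 0.087 10 && python3 nudge.py '{"offsets":[[0.012,-0.039,0,0],[0.012,-0.039,0,0],[0.012,-0.039,0,0],[0.012,-0.039,0,0],[0.012,-0.039,0,0],[0.012,-0.039,0,0],[0.012,-0.039,0,0],[0.012,-0.039,0,0],[0.012,-0.039,0,0],[0.012,-0.039,0,0],[0.012,-0.039,0,0],[0.012,-0.039,0,0],[0.012,-0.039,0,0],[0.012,-0.039,0,0],[0.012,-0.039,0,0],[0.012,-0.039,0,0],[0.012,-0.039,0,0],[0.012,-0.039,0,0],[0.012,-0.039,0,0],[0,0,0,0]]}'
```

```text
time: 0.58
position: [0.2334, -0.5793, 0.3637]
tool_rot: [1.0, -0.002, -0.0, -0.0]
ft_force: [0.5, -0.8, -0.6]
grip_width: 0.0869
grip_force: 0.0
time: 2.25
position: [0.4628, 0.1675, 0.3625]
tool_rot: [1.0, 0.004, 0.001, -0.002]
ft_force: [-0.8, -0.3, 1.0]
grip_width: 0.087
grip_force: 0.0
```

```bash
python3 - <<'E'
from h import *
from rig import robot, imaging
import cv2
c=imaging.camera("wrist");cv2.imwrite("pics/w1.png",c["img"][:,:,::-1])
print({k:v for k,v in c.items() if k!="img"}, proj(c,[[.513,.252,.061],[.52,.094,.053]]))
E
```

```text
{'fx': 344.9182442760087, 'fy': 344.9182442760087, 'cx': 316.3562314987717, 'cy': 197.4541774663532, 'xyz': array([0.53032547, 0.16811561, 0.5256328 ]), 'attitude': array([ 0.70435143, -0.69859444, -0.08987557,  0.08818874])} [[253.77066699 121.541923  ]
 [373.0540082  116.90978954]]
```

View pics/w1.png

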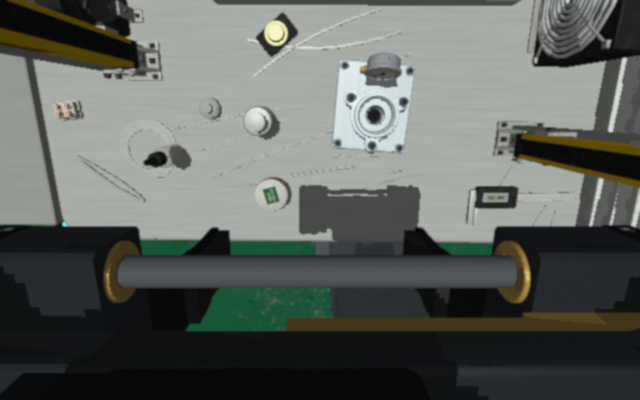

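The wrist view shows the flask at about (260,120) and the port ring at about (375,115). I'll enlarge it with overlays of my estimates.

```bash
python3 - <<'E'
from h import *
from rig import robot, imaging
import cv2
c=imaging.camera("wrist");im=c["img"][:,:,::-1]
s=5
def crop(x0,y0,w,h,cs):
    a=cv2.resize(im[y0:y0+h,x0:x0+w],None,fx=s,fy=s,interpolation=cv2.INTER_CUBIC)
    for q,col in cs:
        p=(proj(c,circ(*q))-[x0,y0]+.5)*s
        cv2.polylines(a,[np.round(p).astype(int)],True,col,1)
    return a
f=(.513,.252);r=(.52,.094)
A=crop(230,90,60,60,[((*f,.061,.012),(0,0,255)),((*f,.047,.02),(0,255,0))])
B=crop(325,65,92,92,[((*r,.053,.029),(0,0,255)),((*r,.053,.0255),(0,255,0)),((*r,.04,.0135),(255,0,0))])
M=np.zeros((460,760,3),np.uint8);M[:300,:300]=A;M[:460,300:]=B
cv2.imwrite("pics/w2.png",M)
E
```

```text
(no output)
```

View pics/w2.png

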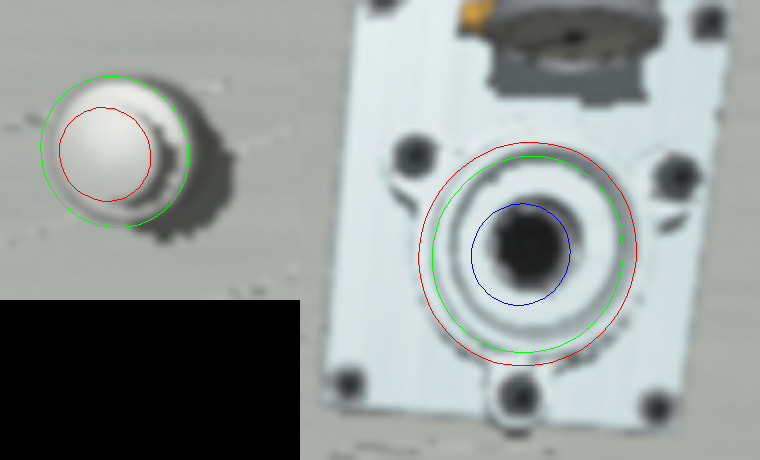

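From bolt heads and seal in the wrist crop: flask at about (0.513, 0.2515), port axis at about (0.522, 0.0904). I'll move above the flask.

```bash
python3 nudge.py '{"offsets":[[0.0063,-0.0105,0.032,0],[0.0063,-0.0105,0.032,0],[0.0063,-0.0105,0.032,0],[0.0063,-0.0105,0.032,0],[0.0063,-0.0105,0.032,0],[0.0063,-0.0105,0.032,0],[0.0063,-0.0105,0.032,0],[0.0063,-0.0105,0.032,0],[0,0,0,0],[0,0,0,0],[0,0,0,0]]}' 0.045 10
python3 - <<'E'
from h import *
from rig import robot, imaging
import cv2
c=imaging.camera("wrist");im=np.ascontiguousarray(c["img"][:,:,::-1])
f=(.513,.2515);r=(.522,.0904)
for q in((*f,.061,.012),(*f,.047,.02),(*r,.053,.029),(*r,.047,.041)):
    cv2.polylines(im,[np.round(proj(c,circ(*q))*4).astype(int)],True,(0,0,255),1,0,2)
cv2.imwrite("pics/w3.png",im);o=robot.get_obs();print(o["position"],o["tool_rot"])
E
```

```text
time: 3.27
position: [0.5126, 0.244, 0.1077]
tool_rot: [1.0, -0.001, 0.0, 0.0]
ft_force: [-0.4, -0.4, 0.7]
grip_width: 0.0451
grip_force: 0.0
[0.51315737 0.24423215 0.108577  ] [ 9.99998577e-01 -7.85949853e-04  1.47434986e-03 -2.32757095e-04]
```

View pics/w3.png

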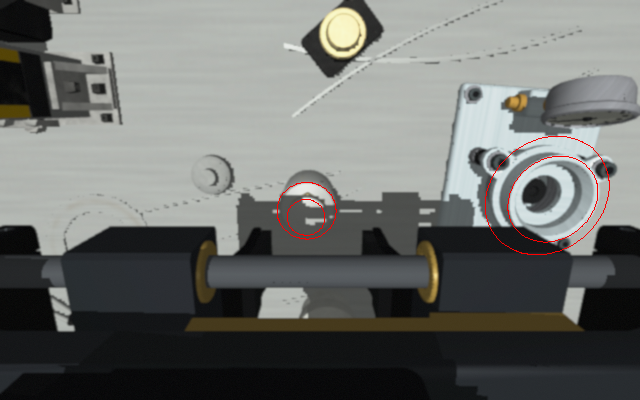

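```bash
python3 - <<'E'
from h import *
from rig import robot, imaging
import cv2
from scipy.optimize import least_squares
c=imaging.camera("wrist")
c1=dict(c,xyz=np.array([0.53032547,0.16811561,0.5256328]),attitude=np.array([0.70435143,-0.69859444,-0.08987557,0.08818874]))
print(c["xyz"],robot.get_obs()["position"])
w1=np.array([[415,156],[678,178],[520,396]])-[300,0];w1=(w1+.5)/5-.5+[325,65]
w3=np.array([[497,160],[605,167],[565,243]])
def bolts(p):
    a=p[2]+np.array([np.pi/3,-np.pi/3,np.pi]);return np.c_[p[0]+.041*np.cos(a),p[1]+.041*np.sin(a),[.047]*3]
for L in ([(c1,w1)],[(c,w3)],[(c1,w1),(c,w3)]):
    g=lambda p:np.concatenate([(proj(k,bolts(p))-w).ravel() for k,w in L])
    s=least_squares(g,[.522,.09,-.09],x_scale=[.01,.01,.1]);print(s.x.round(4),s.fun.round(1))
p=s.x
im=c["img"][:,:,::-1]
def crop(x0,y0,w,h,sc,cs):
    a=cv2.resize(im[y0:y0+h,x0:x0+w],None,fx=sc,fy=sc,interpolation=cv2.INTER_CUBIC)
    for q,col in cs:
        cv2.polylines(a,[np.round((proj(c,circ(*q))-[x0,y0]+.5)*sc*4).astype(int)],True,col,1,0,2)
    return a
f=(.513,.2515);r=p[:2]
A=crop(262,155,90,80,4,[((*f,0,.02),(255,0,0)),((*f,.061,.012),(0,0,255)),((*f,.047,.02),(0,255,0))])
B=crop(470,120,145,140,3,[((*r,.053,.029),(0,0,255)),((*r,.04,.0135),(255,0,0)),((*r,.031,.0095),(0,255,255))]+[((*b,.003),(0,255,0)) for b in bolts(p)])
M=np.zeros((420,800,3),np.uint8);M[:320,:360]=A;M[:420,360:795]=B
cv2.imwrite("pics/w4.png",M)
E
```

```text
[0.58044074 0.24486726 0.27178205] [0.51331834 0.24448066 0.10899469]
[ 0.5242  0.0945 -0.0719] [-0.2 -0.2  0.2 -0.2 -0.1  0.3]
[0.5266 0.0848 0.1286] [  4.8   8.4   6.7 -12.6 -12.3   5.2]
[0.5263 0.0868 0.0852] [  3.2   2.6   4.   -6.1  10.4  -1.1   3.3   6.4   4.8  -9.9 -17.7   5.8]
```

View pics/w4.png

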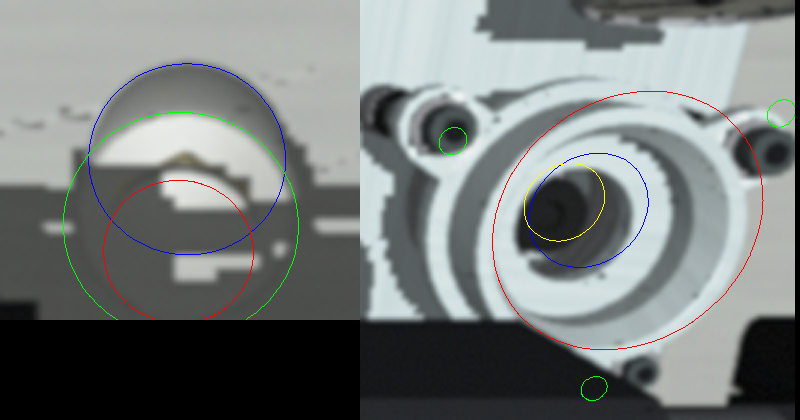

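Flask overlay matches the picture closely, so (0.513, 0.2515) stands. The seat hole and collar put the port axis at about (0.523, 0.0905). Descending onto the neck.

```bash
python3 nudge.py '{"offsets":[[0,-0.007,0.01,0],[0,0,0.015,0],[0,0,0.015,0],[0,0,0.01,0],[0,0,0.006,0],[0,0,0,0],[0,0,0,0],[0,0,0,0]]}' 0.045 10
```

```text
time: 4.03
position: [0.5126, 0.2524, 0.0512]
tool_rot: [1.0, -0.0, 0.001, -0.0]
ft_force: [0.4, -0.5, -0.5]
grip_width: 0.0447
grip_force: 0.0
```

```bash
python3 nudge.py '{"offsets":[[0,0.0005,0.0025,0],[0,0,0,0],[0,0,0,0]]}' && python3 nudge.py '{"offsets":[[0,0,0,0],[0,0,0,0],[0,0,0,0],[0,0,0,0],[0,0,0,0],[0,0,0,0],[0,0,0,0],[0,0,0,0]]}' 0.01 22
```

```text
time: 4.28
position: [0.5122, 0.2517, 0.0483]
tool_rot: [1.0, -0.0, 0.0, -0.0]
ft_force: [-0.2, 1.0, 0.5]
grip_width: 0.0449
grip_force: 0.0
time: 4.95
position: [0.5121, 0.2514, 0.0481]
tool_rot: [1.0, -0.0, -0.0, 0.0]
ft_force: [0.3, -2.0, 1.2]
grip_width: 0.023
grip_force: 22.0
```

```bash
python3 nudge.py '{"offsets":[[0,0,-0.01,0],[0,0,-0.018,0],[0,0,-0.018,0],[0,0,-0.018,0],[0,0,-0.018,0],[0,0,0,0],[0,0,0,0]]}' && python3 nudge.py '{"offsets":[[0.001,0.01,0,0],[0.001,0.02,0,0],[0.001,0.02,0,0],[0.001,0.02,0,0],[0.001,0.02,0,0],[0.001,0.02,0,0],[0.001,0.02,0,0],[0.001,0.02,0,0],[0.002,0.011,0,0],[0,0,0,0],[0,0,0,0],[0,0,0,0],[0,0,0,0],[0,0,0,0]]}'
python3 - <<'E'
from h import *
from rig import robot, imaging
import cv2
c=imaging.camera("wrist");im=c["img"][:,:,::-1];o=robot.get_obs();p=o["position"];print(p,o["grip_force"],o["tool_rot"].round(4))
r=(.523,.0905);f=(p[0]+.0008,p[1],p[2]-.0481)
def crop(k,im,x0,y0,w,h,sc,cs):
    a=cv2.resize(im[y0:y0+h,x0:x0+w],None,fx=sc,fy=sc,interpolation=cv2.INTER_CUBIC)
    for q,col in cs:
        cv2.polylines(a,[np.round((proj(k,circ(*q))-[x0,y0]+.5)*sc*4).astype(int)],True,col,1,0,2)
    return a
L=[((*f[:2],f[2],.02),(255,0,0)),((*r,.053,.029),(0,0,255)),((*r,.053,.0255),(0,160,0)),((*r,.01,.0),(0,255,255))]
u=proj(c,[[*r,.053]])[0];print(u)
A=crop(c,im,230,60,170,200,2,L)
s=imaging.camera("scene");u=proj(s,[[*r,.053]])[0].astype(int);print(u)
B=crop(s,s["img"][:,:,::-1],u[0]-40,u[1]-45,80,80,5,L)
M=np.zeros((400,760,3),np.uint8);M[:400,:340]=A;M[:400,350:750]=B
cv2.imwrite("pics/w5.png",M)
E
```

```text
time: 5.53
position: [0.5124, 0.2521, 0.1307]
tool_rot: [1.0, -0.0, 0.001, -0.0]
ft_force: [-0.6, 0.1, -4.3]
grip_width: 0.0228
grip_force: 22.0
time: 6.7
position: [0.5217, 0.0917, 0.1299]
tool_rot: [1.0, 0.001, -0.0, -0.0]
ft_force: [0.0, 0.7, -3.9]
grip_width: 0.0226
grip_force: 22.0
[0.52176611 0.09161563 0.12998305] 21.99952109331207 [ 1.e+00  6.e-04 -1.e-04 -1.e-04]
[318.80786189 202.941586  ]
[322 183]
```

View pics/w5.png

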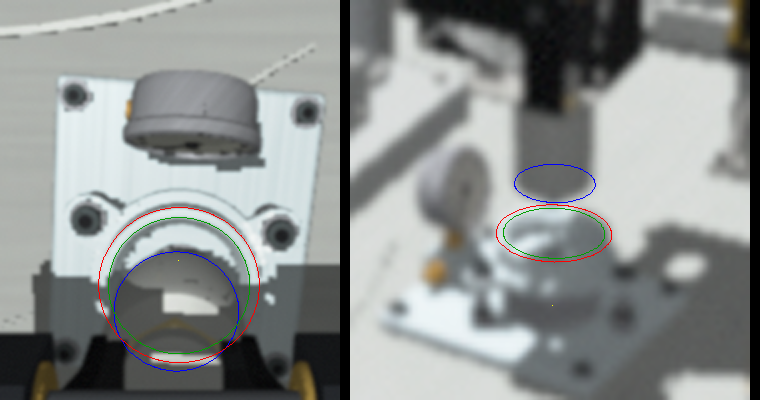

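```bash
python3 - <<'E'
from h import *
from rig import robot, imaging
from scipy.optimize import least_squares
c=imaging.camera("wrist");cv=lambda X,Y:((X+.5)/2-.5+230,(Y+.5)/2-.5+60)
for z in(.047,.043):
    a=onz(c,*cv(86,219),z);b=onz(c,*cv(282,234),z);d=a-b;L=np.hypot(*d[:2]);n=np.array([-d[1],d[0]])/L
    m=(a+b)[:2]/2;print(z,a,b,"len",L,"(71.0)","yaw",np.arctan2(n[1],n[0]),"axis",m+.0205*n*(-1 if n[0]>0 else 1))
for q in((57,76),(325,96)):print("corner",onz(c,*cv(*q),.01))
o=robot.get_obs();print(o["position"])
E
```

```text
0.047 [0.54663585 0.12360256 0.047     ] [0.54124608 0.05264193 0.047     ] len 0.07116502471026008 (71.0) yaw 3.065783887652598 axis [0.52349984 0.08967484]
0.043 [0.54593665 0.12411057 0.043     ] [0.54045926 0.05199635 0.043     ] len 0.07232193441981033 (71.0) yaw 3.065783887652597 axis [0.52275684 0.08960605]
corner [0.59719742 0.13802062 0.01      ]
corner [0.5897529  0.03190288 0.01      ]
[0.52187451 0.09138099 0.13008316]
```

```bash
python3 nudge.py '{"offsets":[[0.0008,0.0015,0.008,0],[0,0,0.008,0],[0,0,0.006,0],[0,0,0.004,0],[0,0,0.003,0],[0,0,0,0],[0,0,0,0],[0,0,0,0]]}' && python3 nudge.py '{"offsets":[[0,0,0.002,0],[0,0,0.002,0],[0,0,0.002,0],[0,0,0.002,0],[0,0,0,0],[0,0,0,0],[0,0,0,0]]}'
```

```text
time: 7.52
position: [0.5231, 0.0892, 0.1012]
tool_rot: [1.0, -0.0, 0.0, 0.0]
ft_force: [0.2, -1.0, -4.0]
grip_width: 0.0227
grip_force: 22.0
time: 8.1
position: [0.5228, 0.0892, 0.093]
tool_rot: [1.0, -0.0, 0.0, -0.0]
ft_force: [-0.3, -0.0, -4.4]
grip_width: 0.0228
grip_force: 22.0
```

```bash
python3 nudge.py '{"offsets":[[0,0,0.0015,0],[0,0,0.0015,0],[0,0,0.0015,0],[0,0,0,0],[0,0,0,0],[0,0,0,0],[0,0,0,0]]}' && python3 nudge.py '{"offsets":[[0,0,0.001,0],[0,0,0.001,0],[0,0,0,0],[0,0,0,0],[0,0,0,0],[0,0,0,0]]}'
```

```text
time: 8.68
position: [0.5228, 0.0892, 0.0886]
tool_rot: [1.0, -0.0, 0.0, -0.0]
ft_force: [1.1, 0.1, -4.0]
grip_width: 0.0228
grip_force: 22.0
time: 9.18
position: [0.5231, 0.0891, 0.0869]
tool_rot: [1.0, -0.0, 0.0, 0.0]
ft_force: [-0.4, -0.4, 2.0]
grip_width: 0.0225
grip_force: 22.0
```

```bash
python3 nudge.py '{"offsets":[[0,0,0.001,0],[0,0,0.001,0],[0,0,0.001,0],[0,0,0.001,0],[0,0,0.001,0],[0,0,0.001,0],[0,0,0,0],[0,0,0,0],[0,0,0,0]]}' - 26 && python3 nudge.py '{"offsets":[[0,0,0.001,0],[0,0,0.001,0],[0,0,0,0],[0,0,0,0],[0,0,0,0]]}'
```

```text
time: 9.93
position: [0.523, 0.0892, 0.0807]
tool_rot: [1.0, -0.0, 0.0, 0.0]
ft_force: [-0.1, -0.6, 5.2]
grip_width: 0.0228
grip_force: 26.0
time: 10.35
position: [0.523, 0.0891, 0.0787]
tool_rot: [1.0, -0.0, 0.0, 0.0]
ft_force: [-0.9, -0.8, 5.4]
grip_width: 0.0227
grip_force: 26.0
```

```bash
for i in 1; do python3 nudge.py '{"offsets":[[0,0,0.001,0],[0,0,0,0],[0,0,0,0],[0,0,0,0]]}'; python3 nudge.py '{"offsets":[[0,0,0.001,0],[0,0,0,0],[0,0,0,0],[0,0,0,0]]}';  python3 nudge.py '{"offsets":[[0,0,0.001,0],[0,0,0,0],[0,0,0,0],[0,0,0,0]]}'; done | grep -E "pos|force"
```

```text
position: [0.5231, 0.0891, 0.078]
ft_force: [-0.8, -1.9, 8.3]
grip_force: 26.0
position: [0.5232, 0.0891, 0.0774]
ft_force: [-1.6, -1.9, 10.6]
grip_force: 26.0
position: [0.5233, 0.0891, 0.0767]
ft_force: [-2.7, -2.1, 12.1]
grip_force: 26.0
```

```bash
python3 nudge.py '{"offsets":[[0,0,0.001,0],[0,0,0,0],[0,0,0,0],[0,0,0,0],[0,0,0,0],[0,0,0,0]]}'
python3 - <<'E'
from rig import robot, imaging
import numpy as np,cv2
F=[]
for i in range(10):
    c=imaging.camera("scene");o=robot.get_obs();F.append(np.r_[o["ft_force"],o["position"]*1000])
print(np.mean(F,0).round(2),np.std(F,0).round(2),o["tool_rot"].round(4),o["grip_force"])
cv2.imwrite("pics/end.png",cv2.resize(c["img"][130:230,260:390,::-1],None,fx=5,fy=5,interpolation=cv2.INTER_CUBIC))
E
```

```text
time: 11.85
position: [0.5234, 0.0891, 0.076]
tool_rot: [1.0, -0.0, 0.001, 0.0]
ft_force: [-1.6, -1.6, 13.1]
grip_width: 0.0228
grip_force: 26.0
[ -2.4   -1.61  14.65 523.4   89.06  76.01] [0.63 0.5  0.66 0.02 0.01 0.01] [ 1.e+00 -0.e+00  9.e-04  2.e-04] 26.002236108033685
```

View pics/end.png

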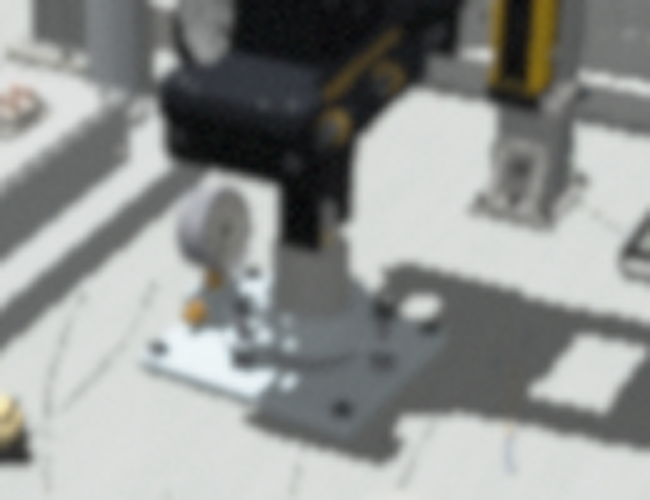

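The flask stands upright in the ring, with the collar sunk level with the bolt heads. The push of about 18.5 N fits a seal squeeze of about 2 mm.

```bash
python3 -c "
from rig import robot, imaging
print(robot.hand_in())"
```

```text
the job is handed in; nothing more can be done
None
```

I handed the job in with the master leak upright in the sprung ring, held at 26 N and pressed down with about 18.5 N, which works out to a seal squeeze of about 2 mm (estimated from force and height, not measured directly); no verdict was returned.

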